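# Open the child-resistant tablet jar and set its cap on the saucer

### The arm

A 6-joint arm with a two-finger parallel gripper is mounted at the origin on a cart in front of the work surface, level with it; the furniture and walls round the work are solid. World frame = base frame: x ahead of the robot, y to its left, z up, the work surface at z = 0. Lengths are in m, angles in rad, forces in N, time in s.
With the tool pointing down it reaches from about 0.375 to 0.9 m from the base axis. Payload 3.1 kg.
Tool frame: the origin (TCP) lies between the finger pads; the fingertips stand manip.finger_overhang ahead of it and the grasp point (between the pads) lies 5 mm behind it (manip.finger_overhang is the distance from the TCP to the fingertips, in m); z points along the fingers, y is the line along which they close (so a half turn about z gives the same grasp; the last joint's range is limited). The gripper opens to 85 mm and grips with 20 to 120 N. Pads are 22 mm wide; open, the fingers measure 114 mm over their backs; the gripper's body (76 mm by 85 mm) begins 54 mm behind the grasp point. The pads swing forward as they close: fully open they stand 13 mm farther back than shut.
Start: joints at [-1.292, 0.527, 1.433, -0, 1.181, -0.178], TCP at [0.276, -0.561, 0.245] pointing down, gripper open.
Joint ranges: [-3.08, 3.08], [-0.75, 2.2], [0.22, 2.44], [-1.43, 4.57], [0, 2.65], [-2.85, 2.85]. Speed limits (rad/s): [2.79, 2.79, 3.14, 3.14, 3.14, 3.14].

### API

Orientations are given as a unit quaternion [x, y, z, w].
In Python, from station import manip gives the robot as it stands.
- The arm moves only by the tool drive_tool, never from a script. Its argument "plan" is a list of rows, each a list of 7 numbers: the shift along the tool's x, y, z in m, then the turn, a rotation vector about the tool's x, y, z in degrees, then the opening, from -1 (shut) to 1 (fully open). In form: [[x, y, z, wx, wy, wz, gripper], ...]. A call has 1 to 10 rows; each row shifts and turns the commanded pose from where the row before left it, along the tool's axes as they then stand; what a row does not reach is not made up. A row lasts 1/10 s, in which the tool goes at most 50 mm and 8.59 degrees, less where a joint would pass 70% of its speed; a pose out of reach is approached as far as the arm can. A call is refused whole if a number of a shift passes 0.05 or a number of a turn 8.59, either way. A call with a gripper value outside its range is refused whole. The fingers move at their own pace and stop on an object; "newtons" is the grip in N (left out, the last holds). Time passes only in rows, so rows that do not move let the fingers close. It gives the time, the measured TCP pose, the force, the opening and the grip force at its end, in the units of the state.
- manip.sense(): the state, without advancing time (a new reading comes with each control period).
- manip.snapshot(name): name is "side" or "top" or "wrist"; returns a dict with "image" (480x640x3 uint8, red, green, blue), "z_map" (480x640 float32, m along the optical axis (not along the pixel's ray), 0 where there is no reading), "fov_y" (degrees; the focal length in pixels is half the picture's height over the tangent of half this angle, whatever the lens; pixels are square), "cx", "cy" (the principal point, pixels), "k1" (the pictures are not rectified: a ray, as slopes to the right and down, at radius r is drawn at 1 + k1 r^2 times it, then the intrinsics apply), "extrinsics" (4x4, takes a point from camera to world coordinates); the wrist camera has in their place "mount" (4x4, takes a point from camera to tool coordinates, whose origin is the TCP and whose axes are the flange's). Camera axes: x right, y up, looking along -z (the intrinsics and any distortion apply to the point x, -y, -z); pixel columns grow to the right and rows downward; lengths in m; the calibration is good to about 2 mm. A picture is of the moment at which its call begins: read the wrist's pose just before it.
- manip.sign_off(): hands the job in; it is judged then, once.
The state is a dict: "t": time; "q": joint angles; "qd": joint speeds; "tau": joint torques, N m; "tcp_pos": TCP position; "tool_rot": TCP orientation; "force": force on the tool from outside, world axes, zero at the start; "ft_torque": the same for the moment, N m; "finger_gap": opening from 0.0 (shut) to 1.0 (fully open); "gripper_force": force on a finger pad.
Only numpy, scipy, OpenCV 4.12 (cv2) and the standard library are available. Lean on these libraries where they do the work, as an engineer would, in place of code of your own. Each camera call takes 0.05 s, during which the arm holds its last target. There are 200 camera calls.

### The job

The kettle is due for descaling: open the white jar of descaling tablets and lay its cap, open side down, in the middle of the saucer, so that no tablet dust gets on the worktop. The cap is child-resistant: push it down against its spring while turning it anticlockwise until the hidden teeth drop into mesh, and keep it pressed home while you unscrew it; never push with more than 30 N, or the teeth strip. Leave the jar standing where it is with its label to the front (it must not be lifted or twist round with the cap), set the cap down gently, and do not disturb the saucer, the mug, the pepper jar, the lemon or the teaspoon.

Things in the scene. Friction and masses are not known exactly. Their poses are not given: they have to be found in the camera images.
- jar: White round plastic jar of tablets, paper label to the front, loose on the worktop, about 1.1 kg. Body 100 mm across, sloping in above 65 mm; neck 36 mm across, rim 117 mm above the worktop, a white collar 58 mm across just under the cap. Origin: centre of the underside; z up; x points away from the robot (label at -x). Its weight and the push on the cap keep it from turning with the cap.
- cap: Grey round ribbed cap on the jar, 57 mm across, 34 mm high, 60 g, flat top with two raised arrows, open below. Origin: centre of its lower rim (100.5 mm above the worktop at the start); z up. Grasp from above across the sides, fingertips 16 to 22 mm below the top. It is the outer shell of a two-part safety cap, sprung on an inner closure that cannot be seen; unless pressed it spins idly.
- cap_top (a point): Middle of the cap's flat top, 34 mm above its lower rim. Spring: the shell sinks from 1.5 N and is home, on its stop, after 6.2 mm (9.5 N). But at the start the hidden teeth stand tip on tip: it stops hard after 1 mm (2.2 N) and, with a push of 8 to 15 N, must be turned anticlockwise (from above) until it drops. Where that happens cannot be seen.
- cap_teeth (a point): Tips of ten teeth in the cap (one every 36 degrees), 25.9 mm above its lower rim. They drop off those of the closure after 2 to 24 degrees of turn: hold the turn there and follow down till the push is 10 to 16 N again. Only pressed home does the collar unlock; else the jar turns too. So pressed, 75 degrees in all from the start undoes the closure (about 0.1 N m; 110 is the most). Then lift.
- saucer: Small round white china saucer, 134 mm across, loose on the worktop, 280 g. Flat middle 80 mm across, 6 mm above the worktop; the rim slopes up to 17 mm. Origin: centre of the underside; z up. A cap standing in it has its lower rim (its origin) 6 mm above the saucer's origin.
- worktop_mid (a point): Fixed point on the bare worktop, straight ahead of the robot; its x axis points away from the robot, y left, z up.
- blue_mug: Blue mug with a yellow band, 90 mm across, 97 mm high, with a handle; behind the work. Bystander. Origin: about the centre of its underside.
- pepper_jar: Small spice jar with a dark lid, 41 mm across, 105 mm high; behind the work. Bystander. Origin: centre of its underside.
- lemon: Lemon, 71 x 53 x 51 mm, behind the work. Bystander. Origin: about the middle of its underside.
- teaspoon: Teaspoon with a blue handle, 138 mm long, lying flat between the jar and the saucer. Bystander. Origin: about its middle, at the worktop.
Not all that is in view belongs to the job. What is shaped like the jar but red is not meant.

How it is judged:
On the way:
1. the cap is off and clear above the standing jar (z of cap in the frame of jar above 0.125 m and height (world z) of jar below 0.01 m and angle between jar's own z axis and vertical below 0.15 rad), for 0.1 s.
At the end, for the whole second after the job is handed in: The cap rests still, open side down, on the flat of the saucer, its middle within 14 mm of the saucer's, lower rim 2 to 11 mm above the saucer's underside, tilted under 7 degrees; the jar stands upright (under 5 degrees); jar and saucer are within 30 mm of where they were (horizontal distance between cap and saucer below 0.014 m and z of cap in the frame of saucer between 0.002 and 0.011 m and not (angle between cap's own z axis and vertical above 0.12 rad) and linear speed of each of cap, jar below 0.02 m/s and angle between jar's own z axis and vertical below 0.08 rad and distance of each of jar, saucer from where it was at the start of the episode below 0.03 m); the robot touches nothing.
It fails at once if the cap is pushed onto the jar with more than 30 N (31 N with its own weight) (contact force between inside_of_cap_top and jar above 31 N).
It fails at once if the jar twists round by more than 25 degrees from label to the front (angle between the x axis of jar and the x axis of worktop_mid, either way round above 0.436 rad).
It fails at once if the jar is lifted, tipped by more than 12 degrees or shoved by more than 40 mm (height (world z) of jar above 0.015 m or angle between jar's own z axis and vertical above 0.2 rad or distance of jar from where it was at the start of the episode above 0.04 m).
It fails at once if the cap is dropped or banged onto the saucer (contact force between cap and saucer above 60 N or (horizontal distance between cap and saucer below 0.06 m and z of cap in the frame of saucer below 0.03 m and linear speed of cap above 0.35 m/s)).
It fails at once if the mug, the pepper jar, the lemon or the teaspoon is moved by more than 25 mm (distance of any of blue_mug, pepper_jar, lemon, teaspoon from where it was at the start of the episode above 0.025 m).
It also fails if it takes over 72 s, if anything falls off the work surface, if the arm or the gripper's body presses on something with over 40 N, if the wrist force passes 120 N, or if a joint passes its speed limit or range.

## Working session

There is one attempt and no reset: what is moved stays moved. The work goes in short steps, Python scripts to look and compute and a tool call to move; the robot and the scene stay as the last step left them, time stands still between calls to the robot, and variables do not carry over. Pictures are saved under pics/ and viewed, at most 10 in all, crops included, and the job is handed in when it is done.

Besides the shell and the picture viewer there is one more tool, called after "Request:" as name([rows], argument=value, ...), one row to a line, values as JSON. drive_tool: Moves the arm, as the interface text tells. Its arguments: {"type":"object","properties":{"plan":{"type":"array"},"newtons":{"type":"number"}},"required":["plan"]}

```bash
ls; mkdir -p pics; cat > h.py <<'E'
import numpy as np, cv2
from station import manip
def snap(name,fn=None):
    s=manip.sense(); d=manip.snapshot(name)
    if name=='wrist':
        from scipy.spatial.transform import Rotation as R
        T=np.eye(4);T[:3,:3]=R.from_quat(s['tool_rot']).as_matrix();T[:3,3]=s['tcp_pos'];d['extrinsics']=T@np.array(d['mount'])
    if fn: cv2.imwrite('pics/'+fn,d['image'][:,:,::-1])
    return d
def slopes(d,uv):
    f=240/np.tan(np.radians(d['fov_y'])/2)
    K=np.array([[f,0,d['cx']],[0,f,d['cy']],[0,0,1.]])
    return cv2.undistortPoints(np.float64(uv).reshape(-1,1,2),K,np.array([d['k1'],0,0,0.])).reshape(-1,2)
def onplane(d,uv,z):
    s=slopes(d,uv);E=np.array(d['extrinsics']);r=np.c_[s[:,0],-s[:,1],-np.ones(len(s))]@E[:3,:3].T
    return E[:3,3]+r*((z-E[2,3])/r[:,2])[:,None]
def bydepth(d,uv):
    uv=np.atleast_2d(uv);s=slopes(d,uv);E=np.array(d['extrinsics']);z=d['z_map'][uv[:,1].astype(int),uv[:,0].astype(int)][:,None]
    return (np.c_[s[:,0],-s[:,1],-np.ones(len(s))]*z)@E[:3,:3].T+E[:3,3]
E
python3 - <<'E'
from h import *
a=snap('top','top.png');b=snap('side','side.png')
for d in(a,b):print(d['fov_y'],d['cx'],d['cy'],d['k1'],np.round(d['extrinsics'],3).tolist())
s=manip.sense();print(s,manip.finger_overhang)
cv2.imwrite('pics/both.png',cv2.resize(np.vstack([a['image'],b['image']])[:,:,::-1],(400,600)))
E
```

```text
pics
48.91953999012124 317.3629353366142 241.8556815392787 -0.013262235213572223 [[-0.007, 0.992, -0.123, 0.4], [-1.0, -0.004, 0.021, -0.049], [0.02, 0.123, 0.992, 1.139], [0.0, 0.0, 0.0, 1.0]]
56.31045492562349 314.9658900900474 243.4502692643494 -0.10872945532077702 [[-0.533, -0.757, 0.379, 0.862], [0.846, -0.477, 0.238, 0.144], [0.001, 0.447, 0.894, 0.871], [0.0, 0.0, 0.0, 1.0]]
{'t': 0.1, 'q': array([-1.29150669e+00,  5.28381700e-01,  1.43379562e+00, -2.34652262e-05,
        1.18138673e+00, -1.78493801e-01]), 'qd': array([-0.00088858, -0.00224924, -0.00269501,  0.00024195,  0.00053797,
       -0.0010684 ]), 'tau': array([ 2.33994851e-04, -4.43304133e+01, -1.78586751e+01, -1.81058290e-04,
        3.90091198e-03,  8.86899045e-06]), 'tcp_pos': array([ 0.27607487, -0.56002431,  0.2444194 ]), 'tool_rot': array([ 9.73916973e-01,  2.26902528e-01, -6.04921974e-05, -9.83900577e-04]), 'force': array([ 0.30678114, -0.0749708 , -1.24701288]), 'ft_torque': array([0.0145247 , 0.01052064, 0.02490726]), 'gripper_force': 0.0, 'finger_gap': 1.0008877933080258} 0.014
```

View pics/top.png

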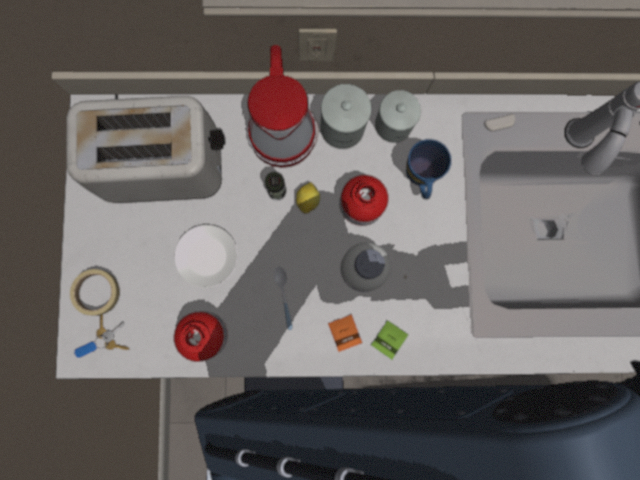

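View pics/side.png

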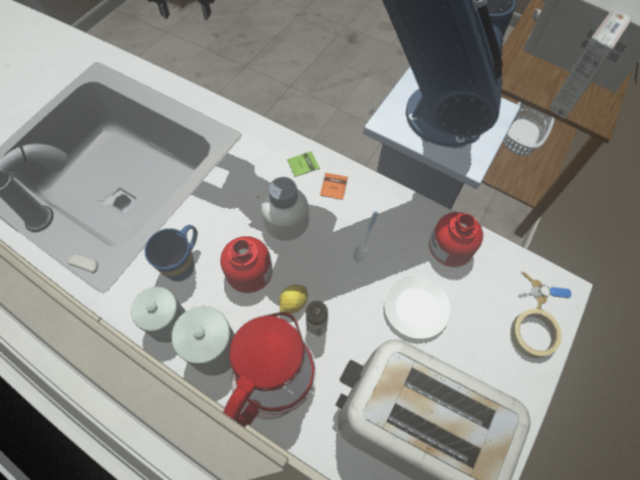

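The top view shows these candidates: the shadowed white jar with a grey cap at (368,265), red jars at (365,197) and (199,335), and pale canisters at (346,110) and (398,115). The saucer is at (206,254), the teaspoon at (285,297), the lemon at (307,197), the pepper jar at (275,184) and the mug at (428,163). I choose the white jar at (368,265), which is at (284,200) in the side view. Next I'll measure it and check it in one close crop.

```bash
python3 - <<'E'
from h import *
a=snap('top');b=snap('side')
def cloud(d,box):
    x0,y0,x1,y1=box;g=np.mgrid[y0:y1,x0:x1];uv=np.c_[g[1].ravel(),g[0].ravel()];uv=uv[d['z_map'][uv[:,1],uv[:,0]]>0];return uv,bydepth(d,uv)
def circ(uv,m,d,z):
    mask=np.zeros((480,640),np.uint8);mask[uv[m][:,1],uv[m][:,0]]=255
    c=max(cv2.findContours(mask,0,cv2.CHAIN_APPROX_NONE)[0],key=cv2.contourArea)
    P=onplane(d,c.reshape(-1,2),z)[:,:2].astype(np.float32);A=np.c_[2*P,np.ones(len(P))];s=np.linalg.lstsq(A,(P**2).sum(1),rcond=None)[0]
    return s[:2].round(4),'diam',round(2*float(np.sqrt(s[2]+s[:2]@s[:2])),4),'minEnc',cv2.minEnclosingCircle(P)
for n,d,bj,bs in(('top',a,(330,225,410,300),(165,215,245,295)),('side',b,(250,165,320,245),(375,265,460,350))):
    uv,p=cloud(d,bj);m=(p[:,2]>.126)&(p[:,2]<.145)
    print(n,'cap',m.sum(),np.median(p[m],0).round(4),p[m][:,:2].min(0),p[m][:,:2].max(0),circ(uv,m,d,.1345))
    uv,p=cloud(d,bs);hsv=cv2.cvtColor(d['image'],cv2.COLOR_RGB2HSV)[uv[:,1],uv[:,0]]
    m=(p[:,2]>.010)&(p[:,2]<.03);print('saucer',m.sum(),circ(uv,m,d,.016),'mid z',np.median(p[:,2]))
    w=(p[:,2]<.003)&(p[:,2]>-.005);print('worktop z',np.median(p[np.abs(p[:,2])<.005,2]))
for k,px in(('spoon',[(281,272),(285,297),(290,326)]),('red',[(365,197),(366,190)]),('red2',[(199,335)]),('lemon',[(307,197)]),('pepper',[(275,184)]),('mug',[(428,163)])):print(k,bydepth(a,px).round(3).tolist())
c=np.hstack([cv2.resize(a['image'][215:315,320:420],(400,400),interpolation=3),cv2.resize(b['image'][155:255,235:335],(400,400),interpolation=3)])
cv2.imwrite('pics/crop.png',cv2.convertScaleAbs(c[:,:,::-1],alpha=1.3))
E
```

```text
top cap 677 [ 0.4837 -0.1704  0.1352] [ 0.45687496 -0.19806422] [ 0.51106421 -0.14229498] (array([ 0.4837, -0.1703]), 'diam', 0.0546, 'minEnc', ((0.48376137018203735, -0.17010575532913208), 0.028626397252082825))
saucer 1525 (array([0.5118, 0.1663]), 'diam', 0.1326, 'minEnc', ((0.5118542909622192, 0.16622427105903625), 0.06736340373754501)) mid z 0.004329272210892743
worktop z 0.0010578651761845581
side cap 565 [ 0.4821 -0.169   0.1341] [ 0.45238502 -0.19807918] [ 0.5083127  -0.14450597] (array([ 0.4823, -0.1694]), 'diam', 0.0558, 'minEnc', ((0.4830733835697174, -0.16926762461662292), 0.030310487374663353))
saucer 1315 (array([0.5085, 0.1651]), 'diam', 0.1325, 'minEnc', ((0.5085095167160034, 0.16506972908973694), 0.06756269931793213)) mid z 0.003116006403105498
worktop z -0.0003635967327790812
spoon [[0.476, 0.006, 0.0], [0.422, -0.003, 0.011], [0.361, -0.013, 0.005]]
red [[0.627, -0.171, 0.067], [0.641, -0.173, 0.07]]
red2 [[0.347, 0.165, 0.072]]
lemon [[0.629, -0.051, 0.055]]
pepper [[0.645, 0.013, 0.107]]
mug [[0.715, -0.319, 0.009]]
```

View pics/crop.png

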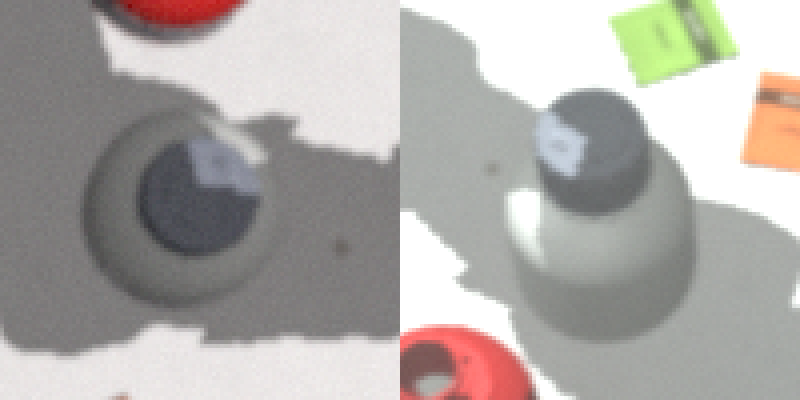

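The crop confirms it: the white-bodied jar (in shadow) has a grey-blue cap, centred at (200,195) in the left half and (592,150) in the right half. The two views agree on the cap at about (0.483,-0.170), top 0.1345, diameter 55–56 mm. The saucer is at (0.510,0.166), diameter 133 mm. Next I move above the jar, with the fingers at cap width so I can measure where the fingertips are.

Request:
drive_tool([
  [0.036,-0.026,0,0,0,0,0.35],
  [0.036,-0.026,0,0,0,0,0.35],
  [0.036,-0.026,0,0,0,0,0.35],
  [0.036,-0.026,0,0,0,0,0.35],
  [0.036,-0.026,0,0,0,0,0.35],
  [0.036,-0.026,0,0,0,0,0.35],
  [0.036,-0.026,0,0,0,0,0.35],
  [0.036,-0.026,0,0,0,0,0.35],
  [0.036,-0.026,0,0,0,0,0.35],
  [0.034,-0.024,0,0,0,0,0.35],
], newtons=60)

```text
t: 1.2
tcp_pos: [0.4839, -0.169, 0.2453]
tool_rot: [0.974, 0.227, -0.0, -0.0]
force: [0.4, -0.2, 0.4]
finger_gap: 0.671
gripper_force: 0.0
```

Request:
drive_tool([
  [0,0,0,0,0,0,0.35],
  [0,0,0,0,0,0,0.35],
  [0,0,0,0,0,0,0.35],
])

```text
t: 1.5
tcp_pos: [0.4831, -0.1717, 0.2452]
tool_rot: [0.974, 0.227, -0.0, 0.0]
force: [-0.3, -0.6, 0.6]
finger_gap: 0.675
gripper_force: 0.0
```

```bash
python3 - <<'E'
from h import *
from scipy.spatial.transform import Rotation as R
s=manip.sense();w=snap('wrist','w1.png');b=snap('side','s2.png')
t=s['tcp_pos'];Rm=R.from_quat(s['tool_rot']);print(t,Rm.as_matrix().round(3),s['finger_gap'],s['force'])
for n,d in(('w',w),('s',b)):
    g=np.mgrid[0:480,0:640];uv=np.c_[g[1].ravel(),g[0].ravel()];uv=uv[d['z_map'][uv[:,1],uv[:,0]]>0]
    q=Rm.inv().apply(bydepth(d,uv)-t)
    for sg in(1,-1):
        m=(np.abs(q[:,0])<.02)&(sg*q[:,1]>.02)&(sg*q[:,1]<.07)&(q[:,2]>-.05)&(q[:,2]<.04)
        if m.sum()>5:print(n,sg,m.sum(),'z max pct',np.percentile(q[m,2],[50,90,98,100]).round(4),'y',np.percentile(q[m,1],[1,99]).round(3),'px',np.median(uv[m],0))
print(np.array(w['mount']).round(3).tolist(),(Rm.inv().apply([[.483-t[0],-.17-t[1],.1345-t[2]]])).round(4))
E
```

```text
[ 0.48307104 -0.1717206   0.24523034] [[ 0.897  0.441 -0.   ]
 [ 0.441 -0.897 -0.   ]
 [-0.     0.    -1.   ]] 0.6745123019034347 [-0.25037041 -0.60766946  0.61426973]
w 1 8172 z max pct [-0.0424 -0.0089  0.0031  0.0097] y [0.028 0.061] px [454. 355.]
w -1 8164 z max pct [-0.0424 -0.0089  0.003   0.0096] y [-0.06  -0.028] px [186. 355.]
s 1 329 z max pct [-0.0374 -0.004   0.0035  0.007 ] y [0.028 0.06 ] px [253. 141.]
s -1 282 z max pct [-0.0385 -0.0046  0.0026  0.0087] y [-0.059 -0.029] px [299. 145.]
[[-0.0, 0.956, 0.295, 0.075], [1.0, -0.0, 0.0, 0.0], [0.0, 0.295, -0.956, -0.129], [0.0, 0.0, 0.0, 1.0]] [[ 0.0007 -0.0016  0.1107]]
```

View pics/w1.png

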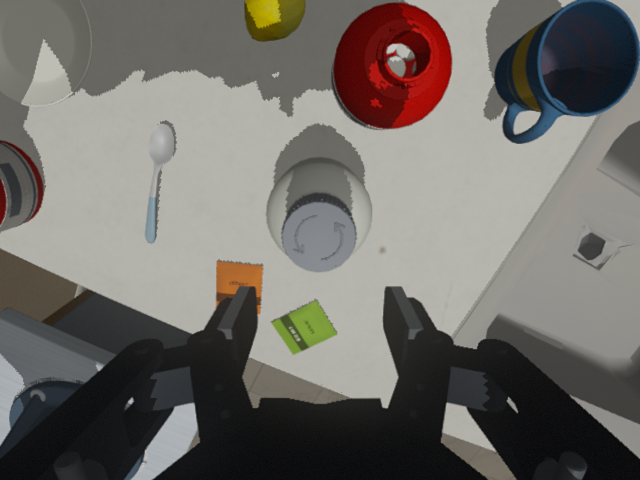

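The wrist view shows the grey cap with its arrows at (319,232) between the two fingers, and the fingertips near (245,290) and (395,290). At this opening the fingertips stand about 9.5 mm ahead of the TCP. I'll take one wrist measurement of the cap centre.

```bash
cat > cap.py <<'E'
from h import *
from scipy.spatial.transform import Rotation as R
s=manip.sense();w=snap('wrist')
m=np.zeros((480,640),np.uint8);g=np.mgrid[150:300,240:400];uv=np.c_[g[1].ravel(),g[0].ravel()];p=bydepth(w,uv)
k=np.abs(p[:,2]-.1345)<.006;k&=(np.hypot(p[:,0]-.483,p[:,1]+.17)<.04);m[uv[k,1],uv[k,0]]=255
c=max(cv2.findContours(m,0,cv2.CHAIN_APPROX_NONE)[0],key=cv2.contourArea)
P=onplane(w,c.reshape(-1,2),.1345)[:,:2];e=cv2.minEnclosingCircle(P.astype(np.float32));h=P.mean(0)
print('cap',e,'mean',onplane(w,[cv2.fitEllipse(c)[0]],.1345),'z',np.median(p[k,2]))
t=s['tcp_pos'];print('tool delta',R.from_quat(s['tool_rot']).inv().apply([e[0][0]-t[0],e[0][1]-t[1],.1345-t[2]]))
E
python3 cap.py
```

```text
cap ((0.483401358127594, -0.17007087171077728), 0.02851233258843422) mean [[ 0.48425079 -0.1699977   0.1345    ]] z 0.13458975139738166
tool delta [ 0.00144617 -0.00172557  0.11075843]
```

Request:
drive_tool([
  [0.001,-0.0017,0,0,0,0,1],
  [0,0,0,0,0,0,1],
  [0,0,0.03,0,0,0,1],
  [0,0,0.03,0,0,0,1],
  [0,0,0.03,0,0,0,1],
  [0,0,0.02,0,0,0,1],
  [0,0,0.01,0,0,0,1],
  [0,0,0,0,0,0,1],
  [0,0,0,0,0,0,1],
])

```text
t: 2.55
tcp_pos: [0.484, -0.1694, 0.1259]
tool_rot: [0.974, 0.227, 0.0, 0.0]
force: [0.4, 0.4, -0.2]
finger_gap: 1.003
gripper_force: 0.0
```

Request:
drive_tool([
  [0,0,0,0,0,0,0.4],
  [0,0,0,0,0,0,0.4],
  [0,0,0,0,0,0,0.25],
  [0,0,0,0,0,0,0.1],
  [0,0,0,0,0,0,0.1],
  [0,0,0,0,0,0,0.1],
], newtons=50)

```text
t: 3.15
tcp_pos: [0.4842, -0.1695, 0.1259]
tool_rot: [0.974, 0.227, 0.001, 0.001]
force: [0.6, -0.7, 4.5]
finger_gap: 0.621
gripper_force: 52.1
```

Request:
drive_tool([
  [0,0,0.0005,0,0,0,0.1],
  [0,0,0,0,0,0,0.1],
  [0,0,0,0,0,0,0.1],
], newtons=60)

```text
t: 3.45
tcp_pos: [0.4842, -0.1695, 0.1259]
tool_rot: [0.974, 0.227, 0.001, 0.001]
force: [-0.8, -1.0, 9.2]
finger_gap: 0.621
gripper_force: 61.3
```

Request:
drive_tool([
  [0,0,0.0003,0,0,0,0.1],
  [0,0,0,0,0,-2,0.1],
  [0,0,0,0,0,-1,0.1],
  [0,0,0,0,0,0,0.1],
])

```text
t: 3.85
tcp_pos: [0.4841, -0.1694, 0.1257]
tool_rot: [0.968, 0.252, 0.001, 0.001]
force: [-1.5, -1.2, 10.4]
finger_gap: 0.622
gripper_force: 61.4
```

Request:
drive_tool([
  [0,0,0.0001,0,0,-2,0.1],
  [0,0,0,0,0,-1,0.1],
  [0,0,0,0,0,0,0.1],
])

```text
t: 4.15
tcp_pos: [0.484, -0.1693, 0.1246]
tool_rot: [0.961, 0.277, 0.0, 0.0]
force: [1.3, -1.3, 2.5]
finger_gap: 0.622
gripper_force: 62.4
```

The push fell from 10.4 to 2.5 N, so the teeth have dropped at about 6°. I'll hold the turn and follow down.

Request:
drive_tool([
  [0,0,0.001,0,0,0,0.1],
  [0,0,0.001,0,0,0,0.1],
  [0,0,0.0005,0,0,0,0.1],
  [0,0,0,0,0,0,0.1],
  [0,0,0,0,0,0,0.1],
])

```text
t: 4.65
tcp_pos: [0.484, -0.1693, 0.1222]
tool_rot: [0.961, 0.277, 0.0, 0.0]
force: [1.9, -0.8, 6.3]
finger_gap: 0.619
gripper_force: 62.8
```

Request:
drive_tool([
  [0,0,0.001,0,0,0,0.1],
  [0,0,0.0007,0,0,0,0.1],
  [0,0,0,0,0,0,0.1],
  [0,0,0,0,0,0,0.1],
])

```text
t: 5.05
tcp_pos: [0.484, -0.1693, 0.1209]
tool_rot: [0.961, 0.277, 0.001, 0.001]
force: [0.6, -0.9, 8.8]
finger_gap: 0.62
gripper_force: 63.1
```

Request:
drive_tool([
  [0,0,0.0005,0,0,0,0.1],
  [0,0,0.0003,0,0,0,0.1],
  [0,0,0,0,0,0,0.1],
  [0,0,0,0,0,0,0.1],
])

```text
t: 5.45
tcp_pos: [0.484, -0.1693, 0.1207]
tool_rot: [0.961, 0.277, 0.001, 0.001]
force: [0.6, -1.6, 13.5]
finger_gap: 0.621
gripper_force: 63.5
```

Pressed home: 13.5 N, with about 6 mm of sink in all. Unscrewing in small steps while watching the push.

Request:
drive_tool([
  [0,0,0,0,0,-2,0.1],
  [0,0,0,0,0,-3,0.1],
  [0,0,0,0,0,-3,0.1],
  [0,0,0,0,0,0,0.1],
])

```text
t: 5.85
tcp_pos: [0.4839, -0.1691, 0.1207]
tool_rot: [0.939, 0.344, 0.0, 0.0]
force: [0.3, 0.2, 13.0]
finger_gap: 0.62
gripper_force: 63.6
```

Request:
drive_tool([
  [0,0,0,0,0,-3,0.1],
  [0,0,0,0,0,-3,0.1],
  [0,0,0,0,0,-3,0.1],
  [0,0,0,0,0,-3,0.1],
  [0,0,0,0,0,0,0.1],
])

```text
t: 6.35
tcp_pos: [0.4839, -0.169, 0.1206]
tool_rot: [0.898, 0.44, 0.0, 0.0]
force: [0.5, 0.4, 13.6]
finger_gap: 0.62
gripper_force: 63.6
```

```bash
python3 - <<'E'
from h import *
s=manip.sense();print(s['ft_torque'],s['force'],s['q'])
w=snap('wrist','w3.png');t=snap('top')
cv2.imwrite('pics/w3.png',cv2.hconcat([w['image'][80:480,100:540,::-1],cv2.resize(t['image'][220:310,325:415,::-1],(360,400))]))
E
```

```text
[0.06373173 0.07217832 0.03389589] [ 0.45132774  0.42791475 13.5900835 ] [-5.54498908e-01  5.71966845e-01  1.82449114e+00  3.66993237e-04
  7.43944289e-01  1.03957801e-01]
```

View pics/w3.png

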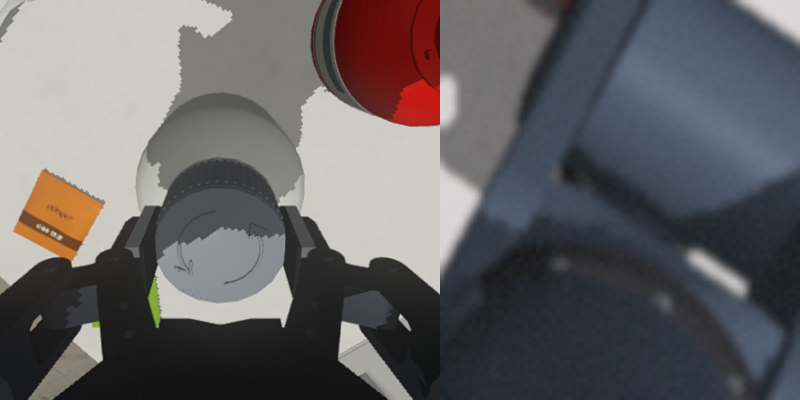

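The cap's arrows keep the same place relative to the fingers (heads at (258,232) and (185,267), cap centre about (221,245)), so the cap is turning with the gripper. The residual moment about z is only about 0.03 N m, so the jar isn't being dragged round. So far 26° turned.

Request:
drive_tool([
  [0,0,0,0,0,-3,0.1],
  [0,0,0,0,0,-3,0.1],
  [0,0,0,0,0,-3,0.1],
  [0,0,0,0,0,-3,0.1],
  [0,0,0,0,0,-3,0.1],
  [0,0,0,0,0,-3,0.1],
])

```text
t: 7.05
tcp_pos: [0.4836, -0.1689, 0.1207]
tool_rot: [0.818, 0.576, 0.0, 0.0]
force: [-1.2, 0.3, 14.5]
finger_gap: 0.619
gripper_force: 63.4
```

```bash
python3 -c "
from h import *
s=manip.sense();print(s['ft_torque'],s['force'],s['qd'])"
```

```text
[ 0.08087235  0.17104596 -0.16906424] [-1.22223612  0.28065403 14.47601964] [-3.68402526e-05 -2.79882744e-04  1.35113638e-03 -1.51341906e-03
 -1.82455032e-03 -5.18813538e-01]
```

Request:
drive_tool([
  [0,0,0,0,0,-3,0.1],
  [0,0,0,0,0,-3,0.1],
  [0,0,0,0,0,-3,0.1],
  [0,0,0,0,0,-3,0.1],
  [0,0,0,0,0,-3,0.1],
  [0,0,0,0,0,-3,0.1],
  [0,0,0,0,0,-2,0.1],
  [0,0,0,0,0,0,0.1],
])

```text
t: 7.85
tcp_pos: [0.4837, -0.169, 0.1206]
tool_rot: [0.706, 0.709, 0.0, 0.0]
force: [-1.0, 1.1, 14.2]
finger_gap: 0.623
gripper_force: 63.6
```

```bash
python3 -c "
from h import *
s=manip.sense();print(s['ft_torque'],s['force'])"
```

```text
[0.05607635 0.14230013 0.00315102] [-0.9662924   1.09064529 14.15312382]
```

Yaw is now 90.2°, so 64° turned. About 23° more takes it to 87°.

Request:
drive_tool([
  [0,0,0,0,0,-3,0.1],
  [0,0,0,0,0,-3,0.1],
  [0,0,0,0,0,-3,0.1],
  [0,0,0,0,0,-3,0.1],
  [0,0,0,0,0,-3,0.1],
  [0,0,0,0,0,-3,0.1],
  [0,0,0,0,0,-3,0.1],
  [0,0,0,0,0,-2,0.1],
  [0,0,0,0,0,0,0.1],
])

```text
t: 8.75
tcp_pos: [0.4823, -0.1689, 0.1206]
tool_rot: [0.55, 0.835, -0.0, -0.001]
force: [-4.3, -1.0, 15.2]
finger_gap: 0.617
gripper_force: 63.7
```

```bash
python3 -c "
from h import *
s=manip.sense();print(s['ft_torque'],s['force'],s['q'])"
```

```text
[-0.15412205  0.5385705  -0.07523445] [-4.25643519 -0.97697084 15.21368075] [-5.55228749e-01  5.71544255e-01  1.82595248e+00 -1.37185889e-03
  7.46020660e-01 -9.60152279e-01]
```

87° turned. I'll lift gently and watch the force.

Request:
drive_tool([
  [0,0,-0.002,0,0,0,0.1],
  [0,0,-0.002,0,0,0,0.1],
  [0,0,-0.002,0,0,0,0.1],
  [0,0,-0.002,0,0,0,0.1],
  [0,0,0,0,0,0,0.1],
  [0,0,0,0,0,0,0.1],
])

```text
t: 9.35
tcp_pos: [0.4823, -0.1685, 0.1269]
tool_rot: [0.55, 0.835, -0.0, -0.002]
force: [-4.6, -2.2, 1.1]
finger_gap: 0.618
gripper_force: 63.1
```

Request:
drive_tool([
  [0,0,-0.002,0,0,0,0.1],
  [0,0,-0.002,0,0,0,0.1],
  [0,0,0,0,0,0,0.1],
])

```text
t: 9.65
tcp_pos: [0.4829, -0.1686, 0.1312]
tool_rot: [0.55, 0.835, -0.0, -0.001]
force: [-3.9, -1.9, -1.1]
finger_gap: 0.622
gripper_force: 63.1
```

```bash
python3 - <<'E'
from h import *
s=manip.sense();print(s['ft_torque'],s['force'])
a=snap('wrist');b=snap('side')
cv2.imwrite('pics/w4.png',cv2.hconcat([a['image'][80:480,100:500,::-1],cv2.resize(b['image'][150:260,230:340,::-1],(400,400))]))
E
```

```text
[-0.21379682  0.64986278 -0.06126118] [-3.89808274 -1.90403015 -1.13067048]
```

View pics/w4.png

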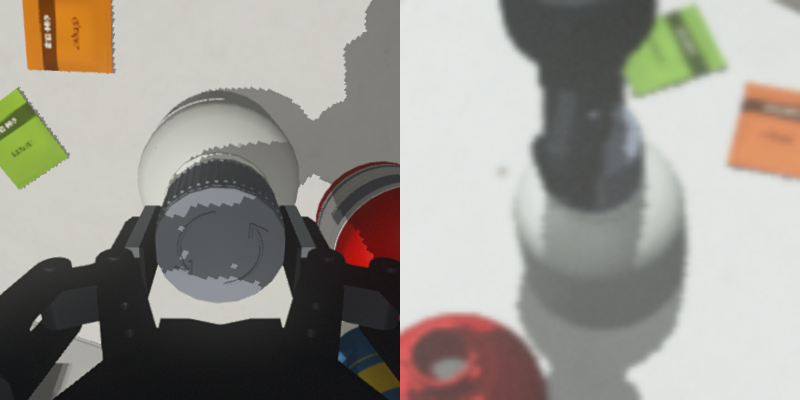

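The wrist view shows the cap (220,245) rising off the jar with the arrows still fixed relative to the fingers. The side view (600,200) shows the jar standing. The vertical force is about the cap's weight. A small side force comes from rubbing on the neck, so I'll ease 1 mm towards it and keep lifting.

Request:
drive_tool([
  [0,-0.001,-0.002,0,0,0,0.1],
  [0,0,-0.003,0,0,0,0.1],
  [0,0,-0.003,0,0,0,0.1],
  [0,0,0,0,0,0,0.1],
])

```text
t: 10.15
tcp_pos: [0.4838, -0.1696, 0.1403]
tool_rot: [0.55, 0.835, 0.0, 0.002]
force: [-0.3, -0.1, 0.9]
finger_gap: 0.618
gripper_force: 63.3
```

Request:
drive_tool([
  [0,0,-0.005,0,0,0,0.1],
  [0,0,-0.01,0,0,0,0.1],
  [0,0,-0.02,0,0,0,0.1],
  [0,0,-0.03,0,0,0,0.1],
  [0,0,-0.02,0,0,0,0.1],
  [0,0,0,0,0,0,0.1],
  [0,0,0,0,0,0,0.1],
  [0,0,0,0,0,0,0.1],
])

```text
t: 10.95
tcp_pos: [0.482, -0.169, 0.2236]
tool_rot: [0.55, 0.835, -0.0, -0.001]
force: [-0.5, -0.2, -1.1]
finger_gap: 0.618
gripper_force: 63.2
```

```bash
python3 - <<'E'
from h import *
from scipy.spatial.transform import Rotation as R
s=manip.sense();a=snap('wrist');b=snap('side');t=snap('top')
cv2.imwrite('pics/w5.png',cv2.hconcat([a['image'][80:480,100:500,::-1],cv2.resize(b['image'][110:260,210:360,::-1],(400,400))]))
Rm=R.from_quat(s['tool_rot'])
for d in(a,):
    g=np.mgrid[0:480,0:640:1];uv=np.c_[g[1].ravel(),g[0].ravel()];uv=uv[d['z_map'][uv[:,1],uv[:,0]]>0];p=bydepth(d,uv);q=Rm.inv().apply(p-s['tcp_pos'])
    m=(np.abs(q[:,1])<.022)&(q[:,2]>-.03)&(q[:,2]<.0)&(np.abs(q[:,0])<.04);m2=(np.abs(q[:,1])<.035)&(q[:,2]>-.03)&(q[:,2]<.035)&(np.abs(q[:,0])<.04)
    print('cap top in tool',np.median(q[m],0),q[m].min(0),q[m].max(0),'low',np.percentile(q[m2,2],[90,99,100]))
g=np.mgrid[215:300,160:250];uv=np.c_[g[1].ravel(),g[0].ravel()];uv=uv[t['z_map'][uv[:,1],uv[:,0]]>0];p=bydepth(t,uv);m=(p[:,2]>.01)&(p[:,2]<.03)
print('saucer',cv2.minEnclosingCircle(p[m,:2].astype(np.float32)),Rm.inv().apply(np.array([.5102,.1657,0])-s['tcp_pos']),s['force'])
E
```

```text
cap top in tool [ 1.95815326e-03 -2.31948721e-05 -7.58500324e-03] [-0.02974024 -0.02199749 -0.01032358] [ 2.67784848e-02  2.19994449e-02 -1.40597631e-05] low [0.00322759 0.02429519 0.02813776]
saucer ((0.5204788446426392, 0.18613144755363464), 0.08923720568418503) [0.29613417 0.15813599 0.22391662] [-0.4655747  -0.2336326  -1.07638609]
```

View pics/w5.png

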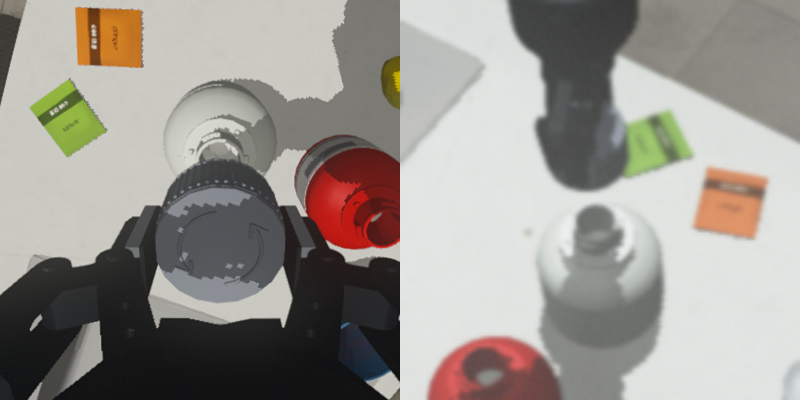

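The cap is clear above the standing jar: cap at (220,245) in the left half, jar with its open neck at (600,230) in the right half. The cap's rim is 26.4 mm below the TCP. Now over the saucer.

Request:
drive_tool([
  [0.02,0.01,0,0,0,0,0.1],
  [0.035,0.019,0,0,0,0,0.1],
  [0.04,0.021,0,0,0,0,0.1],
  [0.04,0.021,0,0,0,0,0.1],
  [0.04,0.021,0,0,0,0,0.1],
  [0.04,0.021,0,0,0,0,0.1],
  [0.035,0.019,0,0,0,0,0.1],
  [0.03,0.016,0,0,0,0,0.1],
  [0.017,0.01,0,0,0,0,0.1],
  [0,0,0,0,0,0,0.1],
])

```text
t: 12.1
tcp_pos: [0.5104, 0.1683, 0.2236]
tool_rot: [0.549, 0.836, -0.0, -0.0]
force: [-0.8, -0.0, -0.8]
finger_gap: 0.618
gripper_force: 63.2
```

Request:
drive_tool([
  [0,0,0.04,0,0,0,0.1],
  [0,0,0.04,0,0,0,0.1],
  [0,0,0,0,0,0,0.1],
  [0,0,0,0,0,0,0.1],
])

```text
t: 12.5
tcp_pos: [0.5103, 0.165, 0.144]
tool_rot: [0.551, 0.835, -0.001, -0.001]
force: [1.1, -0.2, 1.1]
finger_gap: 0.618
gripper_force: 63.3
```

```bash
python3 - <<'E'
from h import *
from scipy.spatial.transform import Rotation as R
s=manip.sense();a=snap('wrist','w6.png');t=snap('top');b=snap('side','s6.png')
Rm=R.from_quat(s['tool_rot']);T=s['tcp_pos'];print(T,Rm.as_rotvec())
for n,d in(('w',a),('s',b),('t',t)):
    g=np.mgrid[0:480,0:640];uv=np.c_[g[1].ravel(),g[0].ravel()];uv=uv[d['z_map'][uv[:,1],uv[:,0]]>0];p=bydepth(d,uv)
    m=(p[:,2]>.009)&(p[:,2]<.025)&(np.hypot(p[:,0]-.5102,p[:,1]-.1657)<.076)
    if m.sum()>50:
        P=p[m,:2].astype(np.float32);P=cv2.convexHull(P).reshape(-1,2);r=np.hypot(*(P-[.5102,.1657]).T);P=P[r>.06]
        x=np.linalg.lstsq(np.c_[2*P,np.ones(len(P))],(P**2).sum(1),rcond=None)[0];print(n,'saucer',x[:2],np.sqrt(x[2]+x[0]**2+x[1]**2),len(P))
        print(' tool delta',Rm.inv().apply(np.r_[x[:2],.006]-T))
    m=(p[:,2]>.04)&(np.hypot(p[:,0]-.51,p[:,1]-.166)<.2)&(p[:,2]<.08)&(p[:,0]>.56)
    if n=='t' and m.sum():print('toaster near x',p[m].min(0))
E
```

```text
[0.51027786 0.16503843 0.14397261] [-1.72886815 -2.62088747  0.00274026]
w saucer [0.51013915 0.16560046] 0.06683056263553162 62
 tool delta [0.0004919  0.00043455 0.13797226]
s saucer [0.50767394 0.16499514] 0.06723651126022015 36
 tool delta [ 0.00090573 -0.00206991  0.13797868]
t saucer [0.5115806  0.16516878] 0.06643566689170968 31
 tool delta [-0.00047228  0.00158975  0.13796885]
toaster near x [0.62716322 0.00939836 0.04021995]
```

View pics/w6.png

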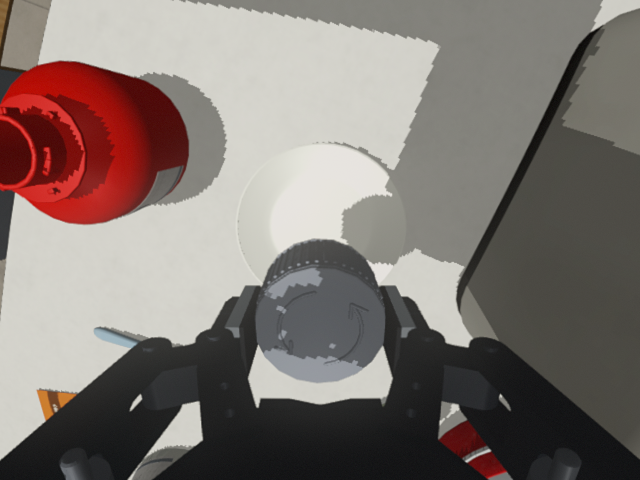

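The wrist view shows the gripped cap (320,325) over the saucer (320,220), with the red jar, toaster and spoon clear of the fingers. The centring error is under 2 mm. Descending about 100 mm, then creeping.

Request:
drive_tool([
  [0.001,0,0.02,0,0,0,0.1],
  [0,0,0.03,0,0,0,0.1],
  [0,0,0.03,0,0,0,0.1],
  [0,0,0.018,0,0,0,0.1],
  [0,0,0.007,0,0,0,0.1],
  [0,0,0,0,0,0,0.1],
  [0,0,0,0,0,0,0.1],
])

```text
t: 13.35
tcp_pos: [0.5115, 0.1669, 0.0408]
tool_rot: [0.55, 0.835, 0.001, 0.001]
force: [-0.3, -0.0, 0.0]
finger_gap: 0.623
gripper_force: 63.3
```

Request:
drive_tool([
  [0,0,0.001,0,0,0,0.1],
  [0,0,0.001,0,0,0,0.1],
  [0,0,0.001,0,0,0,0.1],
  [0,0,0.001,0,0,0,0.1],
  [0,0,0,0,0,0,0.1],
  [0,0,0,0,0,0,0.1],
])

```text
t: 13.95
tcp_pos: [0.5102, 0.1668, 0.0354]
tool_rot: [0.55, 0.835, -0.0, -0.0]
force: [0.4, 0.4, -1.3]
finger_gap: 0.617
gripper_force: 63.3
```

Request:
drive_tool([
  [0,0,0.0008,0,0,0,0.1],
  [0,0,0.0008,0,0,0,0.1],
  [0,0,0.0004,0,0,0,0.1],
  [0,0,0,0,0,0,0.1],
  [0,0,0,0,0,0,0.1],
])

```text
t: 14.45
tcp_pos: [0.5103, 0.1668, 0.0336]
tool_rot: [0.55, 0.835, 0.0, 0.0]
force: [-0.4, 0.6, 2.7]
finger_gap: 0.621
gripper_force: 63.4
```

Request:
drive_tool([
  [0,0,0.0004,0,0,0,0.1],
  [0,0,0,0,0,0,0.1],
  [0,0,0,0,0,0,0.1],
])

```text
t: 14.75
tcp_pos: [0.5103, 0.1668, 0.0331]
tool_rot: [0.55, 0.835, 0.0, 0.0]
force: [-0.3, 0.4, 2.1]
finger_gap: 0.62
gripper_force: 63.5
```

Request:
drive_tool([
  [0,0,0.0005,0,0,0,0.1],
  [0,0,0,0,0,0,0.1],
  [0,0,0,0,0,0,0.1],
])

```text
t: 15.05
tcp_pos: [0.5103, 0.1668, 0.0326]
tool_rot: [0.55, 0.835, 0.0, 0.0]
force: [0.3, -0.7, 2.7]
finger_gap: 0.617
gripper_force: 63.8
```

Request:
drive_tool([
  [0,0,0.0005,0,0,0,0.1],
  [0,0,0,0,0,0,0.1],
  [0,0,0,0,0,0,0.1],
])

```text
t: 15.35
tcp_pos: [0.5103, 0.1668, 0.0325]
tool_rot: [0.55, 0.835, 0.0, 0.0]
force: [-0.9, -0.4, 6.3]
finger_gap: 0.625
gripper_force: 64.2
```

Firm contact at TCP 0.0325, where predicted. Releasing slowly.

Request:
drive_tool([
  [0,0,0,0,0,0,0.3],
  [0,0,0,0,0,0,0.4],
  [0,0,0,0,0,0,0.6],
  [0,0,0,0,0,0,0.8],
  [0,0,0,0,0,0,0.9],
  [0,0,0,0,0,0,0.9],
], newtons=20)

```text
t: 15.95
tcp_pos: [0.5102, 0.1668, 0.0319]
tool_rot: [0.55, 0.835, -0.0, -0.0]
force: [1.1, 0.2, 0.5]
finger_gap: 0.95
gripper_force: 0.0
```

Request:
drive_tool([
  [0,0,-0.005,0,0,0,0.9],
  [0,0,-0.01,0,0,0,0.9],
  [0,0,-0.02,0,0,0,0.9],
  [0,0,-0.04,0,0,0,0.9],
  [0,0,-0.04,0,0,0,0.9],
  [0,0,-0.04,0,0,0,0.9],
  [0,0,-0.02,0,0,0,0.9],
  [0,0,0,0,0,0,0.9],
])

```text
t: 16.75
tcp_pos: [0.5124, 0.1672, 0.2114]
tool_rot: [0.55, 0.835, 0.003, 0.003]
force: [-0.2, -0.6, -1.3]
finger_gap: 0.946
gripper_force: 0.0
```

```bash
python3 - <<'E'
from h import *
a=snap('wrist');b=snap('side')
cv2.imwrite('pics/w7.png',cv2.hconcat([cv2.resize(a['image'][:,:,::-1],(400,300)),cv2.resize(b['image'][:,:,::-1],(400,300))]))
for n,d in(('w',a),('s',b)):
    g=np.mgrid[0:480,0:640];uv=np.c_[g[1].ravel(),g[0].ravel()];uv=uv[d['z_map'][uv[:,1],uv[:,0]]>0];p=bydepth(d,uv);r=np.hypot(p[:,0]-.5102,p[:,1]-.1657)
    m=(p[:,2]>.034)&(p[:,2]<.05)&(r<.05);c=p[m];print(n,'cap',m.sum(),np.median(c,0),c[:,:2].min(0),c[:,:2].max(0),cv2.minEnclosingCircle(c[:,:2].astype(np.float32)),np.linalg.lstsq(np.c_[c[:,:2],np.ones(len(c))],c[:,2],rcond=None)[0])
    m=(p[:,2]>.01)&(p[:,2]<.025)&(r<.076)&(r>.05);P=cv2.convexHull(p[m,:2].astype(np.float32)).reshape(-1,2);x=np.linalg.lstsq(np.c_[2*P,np.ones(len(P))],(P**2).sum(1),rcond=None)[0];print('saucer',x[:2])
    j=(p[:,2]>.113)&(p[:,2]<.125)&(np.hypot(p[:,0]-.483,p[:,1]+.17)<.05);print('jar neck',j.sum(),p[j][:,:2].min(0) if j.any() else 0,p[j][:,:2].max(0) if j.any() else 0)
E
```

```text
w cap 2924 [0.51000034 0.16659628 0.04199976] [0.48225256 0.13766047] [0.53902927 0.19344335] ((0.5106409192085266, 0.1651981770992279), 0.028560908511281013) [ 0.00639344 -0.01819513  0.04161251]
saucer [0.51001699 0.16542264]
jar neck 0 0 0
s cap 594 [0.51145017 0.16388619 0.04136658] [0.48308129 0.13634906] [0.5374341  0.19065032] ((0.50986248254776, 0.1635703146457672), 0.02819439023733139) [-0.01866806  0.02150047  0.04716953]
saucer [0.50815847 0.16502028]
jar neck 91 [ 0.46279999 -0.18859484] [ 0.50065427 -0.15250222]
```

View pics/w7.png

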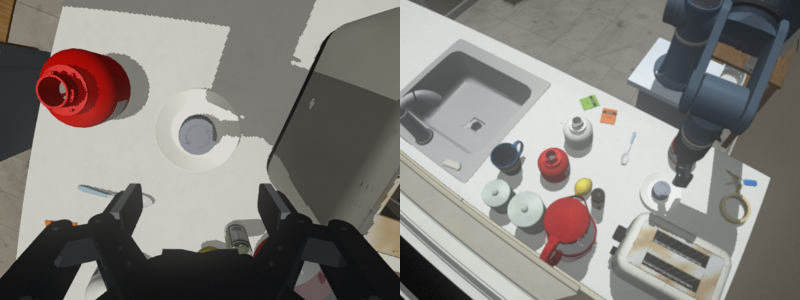

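The cap lies level and centred on the saucer: (198,134) in the left half, (660,190) in the right half, within about 2 mm of centre with its top at about 41 mm. The jar stands where it was at (577,130), and the mug, pepper jar, lemon and spoon look undisturbed. Handing in.

```bash
python3 -c "
from station import manip
print(manip.sign_off())"
```

```text
the job is handed in; nothing more can be done
None
```

I unscrewed the cap and laid it open side down, within about 2 mm of the saucer's middle; the jar still stands in place, and the job is handed in, but sign-off gave no verdict and I never saw the label itself.

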